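# Feed the slide box down the scanner lane

### The arm

A 6-joint arm with a two-finger parallel gripper is mounted at the origin on the work surface. World frame = base frame: x ahead of the robot, y to its left, z up, the work surface at z = 0. Lengths are in m, angles in rad, forces in N, time in s.
With the tool pointing down it reaches from about 0.35 to 0.775 m from the base axis. Payload 5.5 kg.
Tool frame: the origin (TCP) lies at the centre of the arm's flange, where the gripper is bolted on; the fingertips stand 173 mm ahead of it and the grasp point (between the pads) lies 155 mm ahead of it (robot.grip_depth is the distance from the TCP to the grasp point, in m); z points along the fingers, y is the direction in which the jaws open and shut (so a half turn about z gives the same grasp; the last joint's range is limited). The gripper opens to 85 mm and grips with 20 to 120 N. Pads are 22 mm wide; open, the fingers measure 114 mm over their backs; the gripper's body (76 mm by 85 mm) begins 54 mm behind the grasp point. The pads swing forward as they close: fully open they stand 13 mm farther back than shut.
Start: joints at [-1.475, 0.313, 0.046, 1.304, 0, 1.431], TCP at [0.134, -0.559, 0.405] pointing down, gripper open.
Joint ranges: [-2.76, 2.76], [-0.86, 1.69], [-1.03, 1.26], [-2.2, 2.34], [-1.47, 1.5], [-3.14, 3.14]. Speed limits (rad/s): [2.57, 2.57, 3.14, 3.14, 3.14, 3.14].

### API

Orientations are given as [roll, pitch, yaw] about the fixed x, y, z axes, in that order (R = Rz(yaw) Ry(pitch) Rx(roll)).
In Python, from cell import monitor, camera, ticket, robot gives the robot as it stands.
- The arm moves only by the shell command python3 -m crank 'ROWS' [FORCE]. ROWS is JSON, a list of rows, each a list of 7 numbers: the shift along the tool's x, y, z in m, then the turn, a rotation vector about the tool's x, y, z in degrees, then the finger opening in m, from 0 to 0.0854. In form: [[tx, ty, tz, ax, ay, az, grip], ...]. A call has 1 to 8 rows; each row is the pose to reach, as a shift and turn from the pose commanded when the call began, along the tool's axes at that moment; what a row does not reach only later rows make up. A row lasts 1/12 s, in which the tool goes at most 41.7 mm and 7.16 degrees, less where a joint would pass 70% of its speed; a pose out of reach is approached as far as the arm can. A call with a gripper value outside its range is refused whole. The fingers move at their own pace and stop on an object; FORCE is the grip in N (left out, the last holds). Time passes only in rows, so rows that repeat a pose let the fingers close. It gives the time, the measured TCP pose, the force and the opening at its end, in the units of the state.
- monitor.get_state(): the state, without advancing time (a new reading comes with each control period).
- camera(name): name is "scene" or "top" or "wrist"; returns a dict with "image" (480x640x3 uint8, red, green, blue), "fx", "fy", "cx", "cy" (pixels), "R" (3x3) and "t" (3): a world point X has camera coordinates R X + t. Camera axes: x right, y down, z forward; pixel columns grow to the right and rows downward; lengths in m; the calibration is good to about 2 mm. A picture is of the moment at which its call begins. There is no depth.
- ticket.hand_in(): hands the job in, once; it reports no verdict.
The state is a dict: "t": time; "joints": joint angles; "joint_vel": joint speeds; "joint_efforts": joint torques, N m; "tool_pos": TCP position; "tool_rot": TCP orientation; "ft_force": force on the tool from outside, world axes, zero at the start; "wrist_torque": the same for the moment, N m; "finger_gap": opening from 0.0 (shut) to 1.0 (fully open).
Only numpy, scipy, OpenCV 4.12 (cv2) and the standard library are available. Lean on these libraries where they do the work, as an engineer would, in place of code of your own. Each camera call takes 0.05 s, during which the arm holds its last target. There are 200 camera calls.

### The job

Push the blue slide box along the white feed plate, down the lane between the two guide rails, until it sits squarely against the black rubber stop of the scanner. Neither the box nor the robot may touch the delicate rails at any time. Only push it: do not lift or tip the box, and leave the jar, tube rack, marker and slide mailer where they are.

Things in the scene. Friction and masses are not known exactly. Their poses are not given: they have to be found in the camera images.
- lane: Fixed white feed plate of the scanner, 400 x 200 mm, top 8 mm above the bench. Origin on the bench under the lane's middle line; own +x: push direction to the scanner, +y left, z up. In its frame: plate x -210 to 190 mm; rails x -20 (yellow line) to 190, clear gap 116 mm centred on y 0. Position and heading vary.
- stop (a point): Middle of the foot of the black rubber stop's face, at (190, 0, 8) mm in the lane's frame, axes as the lane's. The stop is 150 mm wide, 30 mm high. The white scanner housing begins 20 mm behind this face: 240 mm wide, 120 mm high, 150 mm deep.
- dock (a point): Point on the plate's top in the lane's middle, at (130, 0, 8) mm in the lane's frame, axes as the lane's: where the middle of the slide box's underside lies when the box is home against the stop. A green painted rectangle of 120 x 96 mm marks it.
- rail_left: Left guide rail, fixed: aluminium with an orange strip on top, 210 mm long, 8 mm wide, 15 mm high above the plate (z = 8 to 23 mm over the bench). Origin at the middle of its underside, at (85, 62, 8) mm in the lane's frame; inner face at y = +58 mm.
- rail_right: Right guide rail, the mirror image at (85, -62, 8) mm in the lane's frame; inner face at y = -58 mm.
- slide_box: Closed blue slide box, loose on the plate before the rails: 120 mm long (own x), 96 wide (own y), 38 high, about 0.28 kg (varies), plastic friction. Origin: centre of its underside. Own +x is roughly the lane's +x, up to 15 degrees and 25 mm to a side off; front edge 15 to 55 mm before the rails. White clasp on the rear (-x) face, paper label on top.
- jar: Loose jar with white cap, 52 mm across, 65 mm high, standing on the bench left of the lane. Origin at the centre of its underside. Leave alone.
- tube_rack: Loose red tube rack with four blue-capped tubes, 100 x 45 mm, 68 mm high, on the bench right of the lane. Origin at the centre of its underside. Leave alone.
- marker: Loose red marker, 130 mm long, 9 mm thick, on the bench right of the lane. Origin at the centre of its underside. Leave alone.
- mailer: Loose white slide mailer, 84 x 32 x 20 mm, on the bench right of the lane. Origin at the centre of its underside. Leave alone.
Things that resemble listed ones, but are neither listed nor needed, are in the scene too. There is more than one size of the slide_box; the one meant has the size given above.

How it is judged:
On the way:
1. the whole box is between the rails, flat on the plate (x of slide_box in the frame of dock above -0.085 m and y of slide_box in the frame of dock between -0.01 and 0.01 m and z of slide_box in the frame of dock below 0.004 m and angle between slide_box's own z axis and vertical below 0.05 rad), for 0.1 s.
At the end, for the whole second after the job is handed in: The slide box rests flat in the lane, its centre within 5 mm of the home point along the lane (against the stop) and 10 mm across it, square to the lane within 0.06 rad, at rest and released (x of slide_box in the frame of dock between -0.005 and 0.005 m and y of slide_box in the frame of dock between -0.01 and 0.01 m and z of slide_box in the frame of dock between -0.004 and 0.004 m and angle between the x axis of slide_box and the x axis of lane, either way round below 0.06 rad and linear speed of slide_box below 0.005 m/s and angle between slide_box's own z axis and vertical below 0.05 rad); the robot touches nothing.
It fails at once if the left rail is touched (contact force between rail_left and anything else above 0.2 N).
It fails at once if the right rail is touched (contact force between rail_right and anything else above 0.2 N).
It fails at once if the box is lifted off the plate (z of slide_box in the frame of dock above 0.008 m).
It fails at once if the box is tipped (angle between slide_box's own z axis and vertical above 0.15 rad).
It fails at once if the jar, tube rack, marker or mailer is moved (distance of any of jar, tube_rack, marker, mailer from where it was at the start of the episode above 0.015 m).
It also fails if it takes over 67 s, if anything falls off the work surface, if the arm or the gripper's body presses on something with over 40 N, if the wrist force passes 120 N, or if a joint passes its speed limit or range.

## Working session

There is one attempt and no reset: what is moved stays moved. The work goes in short steps, Python scripts to look and compute and a shell command to move; the robot and the scene stay as the last step left them, time stands still between calls to the robot, and variables do not carry over. Pictures are saved under pics/ and viewed, about 8 in all and at most 12, crops included, and the job is handed in when it is done.

```bash
ls; mkdir -p pics
python3 - <<'E'
from cell import monitor,camera
import cv2
print(monitor.get_state())
for n in ("top","scene"):
    c=camera(n); cv2.imwrite(f"pics/{n}0.png",c["image"][:,:,::-1]); print(n,c["fx"],c["cx"],c["cy"],c["R"],c["t"])
E
```

```text
pics
{'t': 0.0, 'joints': array([-1.47464281e+00,  3.14024696e-01,  4.49485004e-02,  1.30362024e+00,
        3.87956075e-05,  1.43120536e+00]), 'joint_vel': array([8.00396109e-04, 9.31046364e-04, 1.38875420e-03, 1.71364284e-03,
       5.62416654e-05, 1.77431013e-03]), 'joint_efforts': array([-3.64887846e-04, -4.80630469e+01,  2.98531634e+01,  1.92787702e-02,
       -1.44315582e-04, -3.24583006e-06]), 'tool_pos': array([ 0.13428135, -0.55888678,  0.4037823 ]), 'tool_rot': array([-3.13971642e+00, -3.02796069e-04,  2.35744158e-01]), 'ft_force': array([ 0.42086754,  0.59035537, -0.22778718]), 'wrist_torque': array([-0.01503445, -0.02274639,  0.03055336]), 'finger_gap': 0.9992518911224405}
top 600.6455044892921 328.0775373174775 243.42961920081044 [[-0.03045528 -0.99921542 -0.02531822]
 [-0.99658943  0.03229931 -0.07593589]
 [ 0.07669407  0.02291923 -0.99679122]] [-0.05135474  0.54188655  1.4760247 ]
scene 617.9766416818495 312.29807124446137 234.58690135992939 [[-0.44531541  0.89526985  0.01364087]
 [ 0.51850634  0.27027029 -0.8112368 ]
 [-0.72996257 -0.35418337 -0.58455863]] [ 0.317376   -0.22479251  1.71508324]
```

View pics/top0.png

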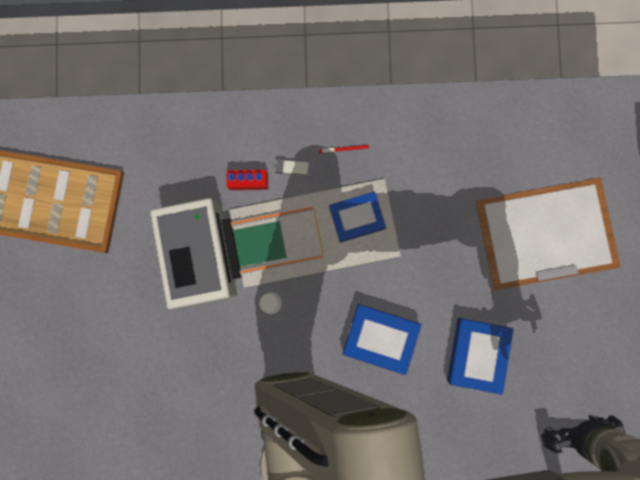

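View pics/scene0.png

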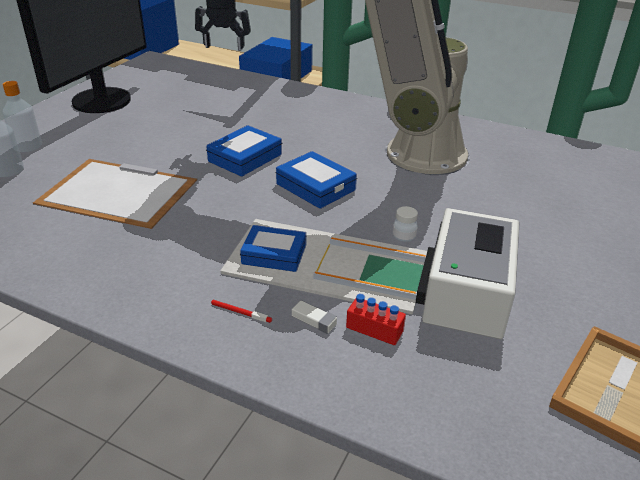

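The top view shows three blue boxes. Those at (382,340) and (481,356) are larger and lie on the bench. The one at (357,217) lies on the feed plate before the rails, so it fits the description. The stop is at about (230,248), and the push direction is image left (world +y). I'll confirm this in an enlarged crop.

Run:
```python
import cv2
a=cv2.imread("pics/top0.png")[165:300,210:410]
cv2.imwrite("pics/crop1.png",cv2.resize(a,(800,540),interpolation=cv2.INTER_CUBIC))
```

```text
(no output)
```

View pics/crop1.png

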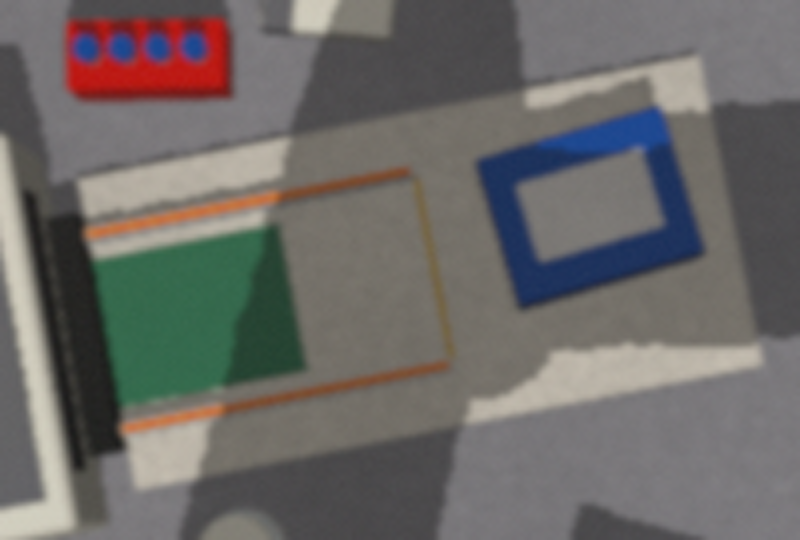

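The crop confirms it: the box is on the plate behind the yellow line at x≈(417–450). Next, fit the lane and box poses and check the sizes.

```bash
cat > h.py <<'E'
import numpy as np
from scipy.optimize import least_squares
def ray(c,uv,z):
    R,t=np.array(c["R"]),np.array(c["t"]); o=-R.T@t
    d=R.T@np.array([(uv[0]-c["cx"])/c["fx"],(uv[1]-c["cy"])/c.get("fy",c["fx"]),1]); return (o+d*(z-o[2])/d[2])[:2]
def proj(c,P):
    q=np.array(c["R"])@np.array(P)+np.array(c["t"]); return np.array([c["cx"]+c["fx"]*q[0]/q[2],c["cy"]+c["fy"]*q[1]/q[2]])
def rot(a): return np.array([[np.cos(a),-np.sin(a)],[np.sin(a),np.cos(a)]])
def fit(local,world,a0):
    L=np.array(local);W=np.array(world)
    f=lambda p:(L@rot(p[2]).T+p[:2]-W).ravel()
    r=least_squares(f,[*W.mean(0),a0]); return r.x,f(r.x).reshape(-1,2)
E
python3 - <<'E'
from h import *; from cell import camera
import json
np.set_printoptions(precision=4,suppress=True)
c=camera("top")
cv=lambda p:(p[0]/4-.375+210,p[1]/4-.375+165)
pl=[(698,54),(763,362),(80,180),(138,489),(417,178),(450,357)]
Ll=[(-.21,-.1),(-.21,.1),(.19,-.1),(.19,.1),(-.02,-.058),(-.02,.058)]
lane,res=fit(Ll,[ray(c,cv(p),.008) for p in pl],1.6); print("lane",lane,"\n",res)
bp=[(480,160),(660,108),(703,253),(522,308)]
Lb=[(.06,-.048),(-.06,-.048),(-.06,.048),(.06,.048)]
W=[ray(c,cv(p),.046) for p in bp]
box,res=fit(Lb,W,1.6); print("box",box,"\n",res)
d=rot(lane[2]).T@(box[:2]-lane[:2]); print("box in lane",d,np.degrees(box[2]-lane[2]), "len",[np.linalg.norm(W[i]-W[i-1]) for i in range(4)])
np.save("lane.npy",lane)
for q in [(-.21,0),(-.05,0),(.04,0),(.13,0),(.19,0)]: w=rot(lane[2])@q+lane[:2]; print(q,w,np.hypot(*w))
E
```

```text
lane [ 0.5686 -0.0245  1.7387] 
 [[ 0.0006 -0.0002]
 [-0.0007 -0.0004]
 [ 0.0006  0.001 ]
 [-0.0004  0.0006]
 [ 0.0003  0.0004]
 [-0.0004 -0.0015]]
box [ 0.6021 -0.1429  1.8233] 
 [[ 0.0001  0.0028]
 [ 0.0016 -0.0018]
 [-0.0009 -0.0028]
 [-0.0008  0.0017]]
box in lane [-0.1224 -0.0133] 4.843443464427335 len [np.float64(0.09486236549633852), np.float64(0.11514647671786446), np.float64(0.09323891895848677), np.float64(0.11567490290598373)]
(-0.21, 0) [ 0.6037 -0.2315] 0.6465524057251181
(-0.05, 0) [ 0.5769 -0.0738] 0.5816342654503738
(0.04, 0) [0.5619 0.015 ] 0.5620937615574834
(0.13, 0) [0.5469 0.1037] 0.5565971387077786
(0.19, 0) [0.5368 0.1629] 0.560982198328595
```

Lane residuals are about 1 mm. The box is at lane (-122,-13) mm with yaw +4.8°, and its size fits 120x96. Plan: set the fingers about 56 mm apart with tips above rail height, straddle the clasp, and push the rear face along the box's own heading. Then straighten it gradually as it goes in.

```bash
cat >> h.py <<'E'
from scipy.spatial.transform import Rotation as Ro
def go(x,y,z,deg,lane=None):
    """lane-frame target of TCP (m), yaw rel. lane -> shift mm, turn deg in tool axes"""
    from cell import monitor
    lane=np.load("lane.npy"); s=monitor.get_state()
    w=rot(lane[2])@[x,y]+lane[:2]
    R0=Ro.from_euler("xyz",s["tool_rot"]); R1=Ro.from_euler("xyz",[np.pi,0,lane[2]+np.radians(deg)])
    print("shift mm",np.round(1000*R0.inv().apply(np.r_[w,z]-s["tool_pos"]),1),"turn",np.round((R0.inv()*R1).as_rotvec(degrees=True),2))
def where():
    from cell import monitor
    lane=np.load("lane.npy"); s=monitor.get_state()
    p=rot(lane[2]).T@(s["tool_pos"][:2]-lane[:2])
    print("t",round(s["t"],2),"tcp lane mm",np.round(1000*p,1),"z",round(1000*s["tool_pos"][2],1),"yaw",round(np.degrees(s["tool_rot"][2]-lane[2]),2),"rp",np.round(s["tool_rot"][:2],4),"F",np.round(s["ft_force"],2),"gap",round(s["finger_gap"],3))
E
python3 -c "
from h import *
where(); go(-.225,-.022,.30,6)"
```

```text
t 0.15 tcp lane mm [-454.4  517.5] z 404.0 yaw -86.11 rp [-3.1402e+00 -2.0000e-04] F [0.2  0.08 1.  ] gap 0.998
shift mm [ 553.8 -192.1  104.4] turn [-5.000e-02 -7.000e-02 -9.211e+01]
```

```bash
python3 -m crank '[[0.554,-0.192,0.10,0,0,-92.1,0.056],[0.554,-0.192,0.10,0,0,-92.1,0.056],[0.554,-0.192,0.10,0,0,-92.1,0.056],[0.554,-0.192,0.10,0,0,-92.1,0.056],[0.554,-0.192,0.10,0,0,-92.1,0.056],[0.554,-0.192,0.10,0,0,-92.1,0.056],[0.554,-0.192,0.10,0,0,-92.1,0.056],[0.554,-0.192,0.10,0,0,-92.1,0.056]]' 20; python3 -c "
from h import *
where(); go(-.225,-.022,.30,6)"
```

```text
t: 0.82
tool_pos: [0.4124, -0.3805, 0.3482]
tool_rot: [-3.141, 0.0, 1.242]
ft_force: [0.7, -1.1, -0.0]
finger_gap: 0.655
t 0.82 tcp lane mm [-324.9  213.5] z 348.2 yaw -28.47 rp [-3.1414  0.    ] F [ 0.65 -1.05 -0.04] gap 0.655
shift mm [200.1 159.4  48.1] turn [-1.000e-02 -0.000e+00 -3.447e+01]
```

```bash
python3 -m crank '[[0.19,0.155,0.045,0,0,-33,0.056],[0.19,0.155,0.045,0,0,-33,0.056],[0.19,0.155,0.045,0,0,-33,0.056],[0.19,0.155,0.045,0,0,-33,0.056],[0.19,0.155,0.045,0,0,-33,0.056],[0.19,0.155,0.045,0,0,-33,0.056],[0.19,0.155,0.045,0,0,-33,0.056],[0.19,0.155,0.045,0,0,-33,0.056]]'; python3 -c "
from h import *
where(); go(-.225,-.022,.205,6)
from cell import camera; import cv2
c=camera('wrist'); cv2.imwrite('pics/w1.png',c['image'][:,:,::-1])
for q in [(-.02,.058),(-.02,-.058),(-.21,.1),(-.21,-.1)]:
    l=np.load('lane.npy'); print(q,proj(c,[*(rot(l[2])@q+l[:2]),.008]))
"
```

```text
t: 1.48
tool_pos: [0.6212, -0.2514, 0.3017]
tool_rot: [-3.14, -0.002, 1.816]
ft_force: [-0.4, -0.5, 0.1]
finger_gap: 0.654
t 1.48 tcp lane mm [-232.6  -14. ] z 301.7 yaw 4.4 rp [-3.1395e+00 -1.7000e-03] F [-0.35 -0.51  0.06] gap 0.654
shift mm [ 6.8  8.8 96.7] turn [-0.12 -0.1  -1.6 ]
(-0.02, 0.058) [ 225.01072148 -131.4151406 ]
(-0.02, -0.058) [ 424.90809237 -112.52067315]
(-0.21, 0.1) [169.22649859 189.9320665 ]
(-0.21, -0.1) [439.15636282 210.1980288 ]
```

View pics/w1.png

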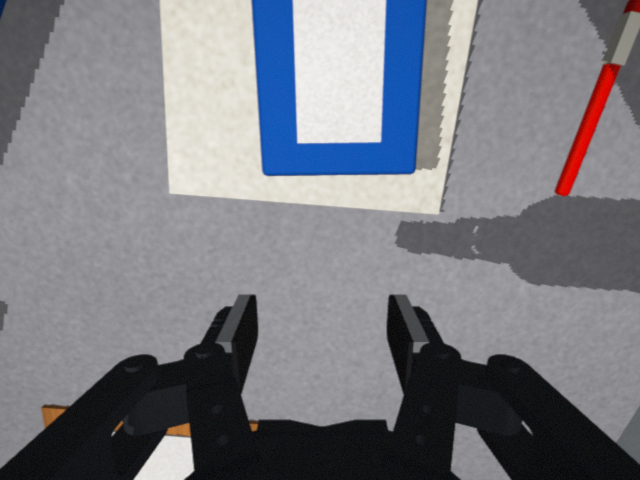

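The plate's rear corners at (169,192) and (439,212) match the predicted projection within 2 px. The box's rear top corners are at (265,175) and (414,173). Refine the box pose from these.

```bash
python3 -c "
from h import *
from cell import camera
c=camera('wrist'); l=np.load('lane.npy')
L=lambda uv,z:rot(l[2]).T@(ray(c,uv,z)-l[:2])
P=[L(u,.046) for u in [(265,175),(414,173),(253,2),(428,2)]]
print(np.round(1000*np.array(P),1)); d=P[0]-P[1]; print(np.hypot(*d), np.degrees(np.arctan2(-d[0],d[1])))
m=(P[0]+P[1])/2; print('rear mid',m); where(); go(-.225,-.023,.205,6)
"
```

```text
[[-189.    25.8]
 [-181.   -66.3]
 [ -96.1   34.7]
 [ -89.2  -59.9]]
0.09245433605974425 5.010167140051533
rear mid [-0.18499511 -0.02026249]
t 1.58 tcp lane mm [-234.3  -12. ] z 303.1 yaw 4.2 rp [-3.1403e+00 -6.0000e-04] F [-0.8  -0.6  -0.35] gap 0.655
shift mm [ 8.4 11.8 98.1] turn [-0.07 -0.03 -1.8 ]
```

```bash
python3 -m crank '[[0.004,0.012,0.03,0,0,-2.8,0.056],[0.008,0.012,0.06,0,0,-2.8,0.056],[0.008,0.012,0.09,0,0,-2.8,0.056],[0.008,0.012,0.098,0,0,-2.8,0.056],[0.008,0.012,0.098,0,0,-2.8,0.056],[0.008,0.012,0.098,0,0,-2.8,0.056]]'; python3 -c "
from h import *
where(); go(-.205,-.025,.203,7)
from cell import camera; import cv2
c=camera('wrist'); cv2.imwrite('pics/w2.png',c['image'][:,:,::-1])
"
```

```text
t: 2.08
tool_pos: [0.6291, -0.244, 0.2067]
tool_rot: [3.142, 0.0, 1.859]
ft_force: [0.1, -0.2, 0.2]
finger_gap: 0.656
t 2.08 tcp lane mm [-226.6  -23. ] z 206.7 yaw 6.88 rp [3.1415e+00 3.0000e-04] F [ 0.12 -0.22  0.19] gap 0.656
shift mm [21.2  4.6  3.7] turn [ 0.01  0.02 -0.12]
```

View pics/w2.png

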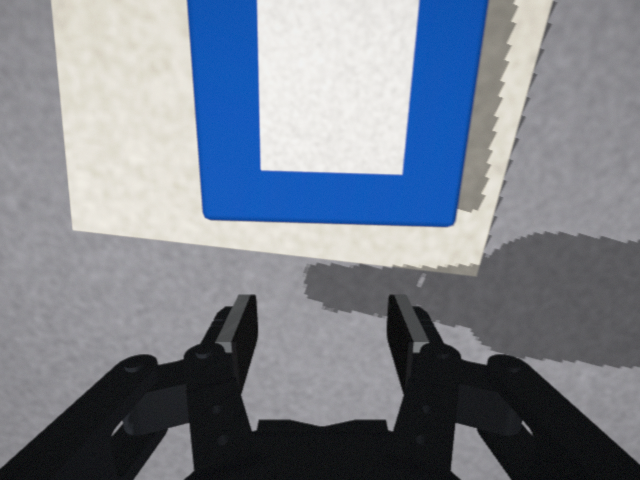

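The box's rear edge is at row ~222 and the fingertips at row ~295, about 28 mm apart. The fingers are about 4 mm left of the box's middle. Work out the push waypoints.

```bash
python3 -c "
from h import *
for q in [(-.205,-.026,7),(-.195,-.0245,7),(-.172,-.0215,7.3),(-.150,-.018,7.5)]: go(q[0],q[1],.203,q[2])
"
```

```text
shift mm [21.4  4.9  4.8] turn [ 0.1   0.12 -0.1 ]
shift mm [31.5  4.6  4.8] turn [ 0.1   0.12 -0.1 ]
shift mm [54.7  4.4  4.7] turn [ 0.1   0.12 -0.4 ]
shift mm [76.9  3.6  4.7] turn [ 0.1   0.12 -0.6 ]
```

```bash
python3 -m crank '[[0.01,0.004,0.003,0,0,0,0.056],[0.020,0.005,0.004,0,0,0,0.056],[0.026,0.005,0.004,0,0,0,0.056],[0.032,0.005,0.004,0,0,0,0.056],[0.038,0.005,0.004,0,0,-0.2,0.056],[0.044,0.005,0.004,0,0,-0.3,0.056],[0.050,0.004,0.004,0,0,-0.4,0.056],[0.050,0.004,0.004,0,0,-0.4,0.056]]'; python3 -c "
from h import *
where(); go(-.150,-.018,.203,7.5)
from cell import camera; import cv2
c=camera('wrist'); cv2.imwrite('pics/w3.png',c['image'][:,:,::-1])
"
```

```text
t: 2.8
tool_pos: [0.6187, -0.1925, 0.2018]
tool_rot: [-3.141, -0.001, 1.869]
ft_force: [0.7, -0.0, -0.6]
finger_gap: 0.654
t 2.8 tcp lane mm [-174.   -21.3] z 201.8 yaw 7.45 rp [-3.1413e+00 -8.0000e-04] F [ 0.7  -0.01 -0.61] gap 0.654
shift mm [24.3 -0.2 -1.2] turn [-0.02 -0.05 -0.05]
```

View pics/w3.png

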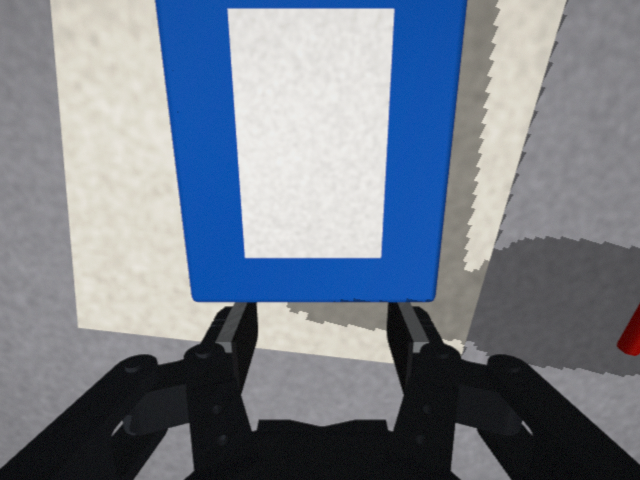

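Both fingers touch the rear face, and the rear edge runs from (192,299) to (436,300), square to the tool. Measure where the box is.

```bash
cat >> h.py <<'E'
def rear(a,b):
    from cell import camera
    c=camera('wrist'); l=np.load('lane.npy')
    P=[rot(l[2]).T@(ray(c,u,.046)-l[:2]) for u in (a,b)]; d=P[0]-P[1]; y=np.arctan2(-d[0],d[1]); m=(P[0]+P[1])/2
    print("width",np.hypot(*d),"yaw",np.degrees(y),"rear mid",m,"centre",m+.06*np.array([np.cos(y),np.sin(y)]))
E
python3 -c "
from h import *
rear((192,299),(436,300)); where()
for q in [(-.150,-.0185,7.5),(-.126,-.0145,6.5),(-.101,-.010,5)]: go(q[0],q[1],.203,q[2])
"
```

```text
width 0.09367110168428035 yaw 7.132593739120655 rear mid [-0.16085771 -0.01701368] centre [-0.10132202 -0.00956372]
t 2.9 tcp lane mm [-174.8  -21.3] z 201.4 yaw 7.41 rp [-3.1408e+00 -1.0000e-03] F [ 0.16 -0.22  0.12] gap 0.655
shift mm [24.9  0.4 -1.6] turn [-0.04 -0.06 -0.09]
shift mm [49.3 -0.4 -1.6] turn [-0.04 -0.06  0.91]
shift mm [74.6 -1.7 -1.5] turn [-0.04 -0.06  2.41]
```

```bash
python3 -c "
from h import *
for q in [(-.152,-.0179,7),(-.137,-.0152,6.3),(-.1224,-.0125,5.5)]: go(q[0],q[1],.203,q[2])
"
```

```text
shift mm [23.  -0.4 -1.6] turn [-0.04 -0.06  0.41]
shift mm [38.3 -1.2 -1.6] turn [-0.04 -0.06  1.11]
shift mm [53.1 -2.  -1.5] turn [-0.04 -0.06  1.91]
```

```bash
python3 -m crank '[[0.008,0,-0.001,0,0,0.1,0.056],[0.016,0,-0.001,0,0,0.2,0.056],[0.023,0,-0.001,0,0,0.4,0.056],[0.031,-0.001,-0.001,0,0,0.8,0.056],[0.038,-0.001,-0.001,0,0,1.1,0.056],[0.046,-0.002,-0.001,0,0,1.5,0.056],[0.053,-0.002,-0.001,0,0,1.9,0.056],[0.053,-0.002,-0.001,0,0,1.9,0.056]]'; python3 -c "
from h import *
where()
for q in [(-.1075,-.0103,4.5),(-.0927,-.008,3.5)]: go(q[0],q[1],.203,q[2])
from cell import camera; import cv2
c=camera('wrist'); cv2.imwrite('pics/w4.png',c['image'][:,:,::-1])
"
```

```text
t: 3.57
tool_pos: [0.601, -0.142, 0.2026]
tool_rot: [-3.141, -0.001, 1.835]
ft_force: [-0.4, 0.3, -0.0]
finger_gap: 0.657
t 3.57 tcp lane mm [-121.3  -12.4] z 202.6 yaw 5.54 rp [-3.1408e+00 -1.4000e-03] F [-0.4   0.27 -0.01] gap 0.657
shift mm [13.9 -0.7 -0.4] turn [-0.05 -0.08  1.04]
shift mm [28.9 -1.6 -0.4] turn [-0.05 -0.08  2.04]
```

View pics/w4.png

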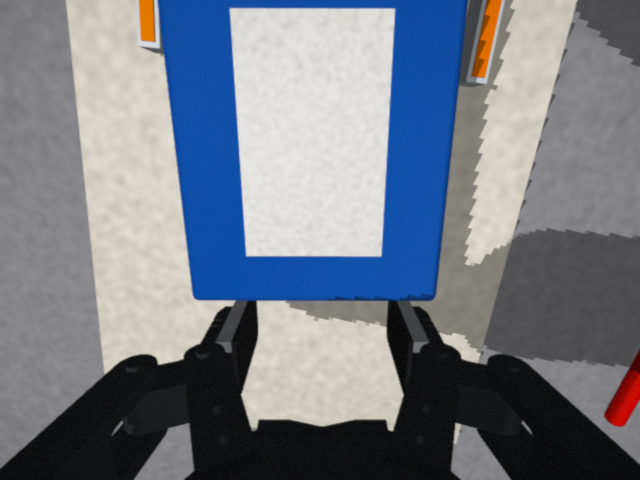

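The box is still square against the fingers, with its rear edge from (193,299) to (436,299), and the front is between the rail ends. The left rail's near end spans (141–159,47) and the right rail's (468–488,83). Check the rails against the prediction.

```bash
python3 -c "
from h import *
from cell import camera
rear((193,299),(436,299)); where()
c=camera('wrist'); l=np.load('lane.npy')
for q in [(-.02,.058),(-.02,.066),(-.02,-.058),(-.02,-.066)]: print(q,proj(c,[*(rot(l[2])@q+l[:2]),.023]))
for q in [(-.1075,-.0103,4.5),(-.0927,-.008,3.5),(-.0728,-.0062,2.5)]: go(q[0],q[1],.203,q[2])
"
```

```text
width 0.09406770930290065 yaw 5.499304145098529 rear mid [-0.1086333  -0.00900955] centre [-0.04890946 -0.00325953]
t 3.67 tcp lane mm [-122.5  -12.8] z 202.7 yaw 5.53 rp [-3.1416e+00 -2.0000e-04] F [ 0.17 -0.5  -0.06] gap 0.655
(-0.02, 0.058) [154.56382284  35.72759232]
(-0.02, 0.066) [132.49161824  33.38088139]
(-0.02, -0.058) [465.93639958  68.83264192]
(-0.02, -0.066) [486.82936677  71.05397664]
shift mm [15.6 -1.1 -0.2] turn [0.01 0.   1.  ]
shift mm [30.6 -2.  -0.2] turn [0.01 0.   2.  ]
shift mm [50.5 -1.9 -0.2] turn [0.01 0.   3.  ]
```

```bash
python3 -m crank '[[0.008,0,0,0,0,0.5,0.056],[0.0155,0,0,0,0,1,0.056],[0.023,-0.001,0,0,0,1.5,0.056],[0.0305,-0.001,0,0,0,2,0.056],[0.038,-0.0015,0,0,0,2.4,0.056],[0.0455,-0.002,0,0,0,2.8,0.056],[0.053,-0.002,0,0,0,3.2,0.056],[0.053,-0.002,0,0,0,3.2,0.056]]'; python3 -c "
from h import *
where()
for q in [(-.0529,-.0054,1.5),(-.033,-.0043,.7),(-.013,-.0035,0)]: go(q[0],q[1],.203,q[2])
from cell import camera; import cv2
c=camera('wrist'); cv2.imwrite('pics/w5.png',c['image'][:,:,::-1])
"
```

```text
t: 4.38
tool_pos: [0.5852, -0.0912, 0.2025]
tool_rot: [-3.141, -0.002, 1.78]
ft_force: [-0.4, 0.0, 0.1]
finger_gap: 0.661
t 4.38 tcp lane mm [-68.6  -5.3] z 202.5 yaw 2.35 rp [-3.1407e+00 -1.6000e-03] F [-0.38  0.    0.08] gap 0.661
shift mm [15.7  0.8 -0.5] turn [-0.05 -0.09  0.85]
shift mm [35.6  0.5 -0.5] turn [-0.05 -0.09  1.65]
shift mm [55.7  0.5 -0.4] turn [-0.05 -0.09  2.35]
```

View pics/w5.png

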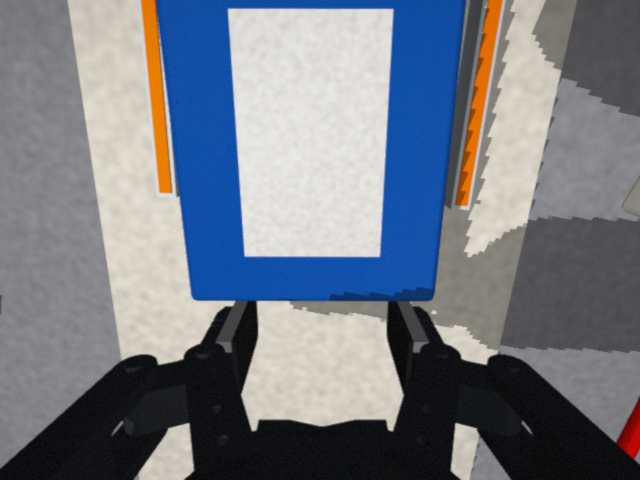

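The box is between the rails, with its rear edge from (192,299) to (435,300). Rail near ends: left (158–174,195), right (455–470,208). At that row the box sides are at 181 and 444, so it is nearly centred.

```bash
python3 -c "
from h import *
from cell import camera
rear((192,299),(435,300)); where()
c=camera('wrist'); l=np.load('lane.npy')
L=lambda uv,z:np.round(1000*(rot(l[2]).T@(ray(c,uv,z)-l[:2])),1)
print('rail ends (exp -20,+-62)',L((166,194),.023),L((463,207),.023),'box sides',L((181,195),.046),L((444,207),.046))
for q in [(-.053,-.005,1.3),(-.033,-.0043,.6),(-.013,-.0035,0)]: go(q[0],q[1],.203,q[2])
"
```

```text
width 0.09393553363205702 yaw 2.063622350796016 rear mid [-0.05568924 -0.0020839 ] centre [4.27184613e-03 7.66483978e-05]
t 4.48 tcp lane mm [-69.7  -5.5] z 202.4 yaw 2.34 rp [-3.1409e+00 -9.0000e-04] F [0.4  0.01 0.34] gap 0.661
rail ends (exp -20,+-62) [-22.   60.8] [-22.5 -63.5] box sides [-17.2  45.7] [-17.8 -47.4]
shift mm [17.1  0.1 -0.6] turn [-0.03 -0.03  1.02]
shift mm [37.1  0.2 -0.6] turn [-0.03 -0.03  1.72]
shift mm [57.1  0.2 -0.5] turn [-0.03 -0.03  2.32]
```

```bash
python3 -m crank '[[0.008,0,0,0,0,0.5,0.056],[0.016,0,0,0,0,1,0.056],[0.024,0,0,0,0,1.3,0.056],[0.032,0,0,0,0,1.6,0.056],[0.040,0,0,0,0,1.8,0.056],[0.048,0,0,0,0,2.1,0.056],[0.056,0,0,0,0,2.3,0.056],[0.056,0,0,0,0,2.3,0.056]]'; python3 -c "
from h import *
where()
for q in [(.02,-.0038,0),(.04,-.0038,0)]: go(q[0],q[1],.203,q[2])
from cell import camera; import cv2
c=camera('wrist'); cv2.imwrite('pics/w6.png',c['image'][:,:,::-1])
"
```

```text
t: 5.2
tool_pos: [0.5738, -0.0364, 0.2025]
tool_rot: [-3.141, -0.001, 1.74]
ft_force: [-0.6, -0.0, 0.4]
finger_gap: 0.659
t 5.2 tcp lane mm [-12.6  -3.2] z 202.5 yaw 0.08 rp [-3.1408e+00 -1.2000e-03] F [-0.63 -0.01  0.4 ] gap 0.659
shift mm [32.6  0.7 -0.5] turn [-0.05 -0.07  0.08]
shift mm [52.6  0.7 -0.4] turn [-0.05 -0.07  0.08]
```

View pics/w6.png

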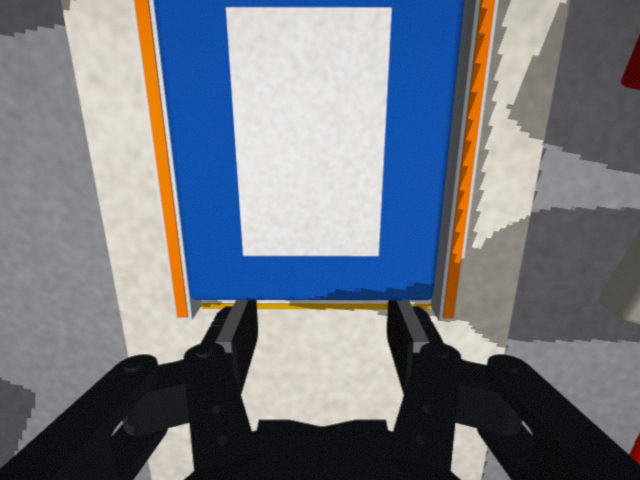

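The box is inside the rails and parallel to them, with its rear edge at (191–433,299). It is about 1 mm left of centre, with a clear gap on both sides. Push straight on.

```bash
python3 -m crank '[[0.008,0,0,0,0,0,0.056],[0.016,0,0,0,0,0,0.056],[0.024,0.0005,0,0,0,0,0.056],[0.032,0.0005,0,0,0,0,0.056],[0.040,0.001,0,0,0,0,0.056],[0.048,0.001,0,0,0,0,0.056],[0.056,0.001,0,0,0,0,0.056],[0.056,0.001,0,0,0,0,0.056]]'; python3 -c "
from h import *
where()
for q in [(.055,-.0038,0),(.06,-.0038,0)]: go(q[0],q[1],.203,q[2])
from cell import camera; import cv2
c=camera('wrist'); cv2.imwrite('pics/w7.png',c['image'][:,:,::-1])
"
```

```text
t: 5.92
tool_pos: [0.5656, 0.0189, 0.2025]
tool_rot: [-3.141, -0.001, 1.74]
ft_force: [0.3, -0.7, 0.2]
finger_gap: 0.655
t 5.92 tcp lane mm [43.2 -4.3] z 202.5 yaw 0.09 rp [-3.1411e+00 -1.2000e-03] F [ 0.26 -0.65  0.22] gap 0.655
shift mm [11.8 -0.5 -0.4] turn [-0.03 -0.07  0.09]
shift mm [16.8 -0.5 -0.4] turn [-0.03 -0.07  0.09]
```

View pics/w7.png

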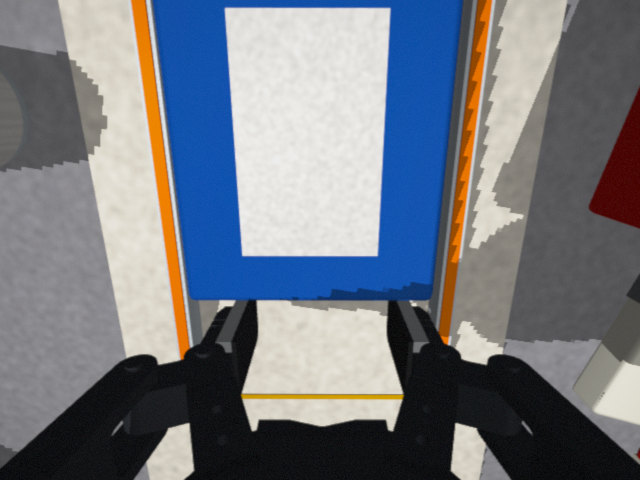

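The box is still parallel with gaps on both sides; the rear edge is at row 299 and the yellow line at row 396. About 12–14 mm remain, so I'll creep and watch the force.

```bash
python3 -m crank '[[0.002,0,0,0,0,0,0.056],[0.004,0,0,0,0,0,0.056],[0.006,0,0,0,0,0,0.056],[0.008,0,0,0,0,0,0.056],[0.009,0,0,0,0,0,0.056],[0.010,0,0,0,0,0,0.056],[0.010,0,0,0,0,0,0.056]]'; python3 -c "
from h import *
where()"; python3 -m crank '[[0.001,0,0,0,0,0,0.056],[0.0015,0,0,0,0,0,0.056],[0.002,0,0,0,0,0,0.056],[0.002,0,0,0,0,0,0.056]]';python3 -c "
from h import *
where()"
```

```text
t: 6.55
tool_pos: [0.5644, 0.0271, 0.2026]
tool_rot: [-3.141, -0.0, 1.739]
ft_force: [-0.1, -0.2, -0.0]
finger_gap: 0.654
t 6.55 tcp lane mm [51.6 -4.5] z 202.6 yaw -0.01 rp [-3.1414e+00 -2.0000e-04] F [-0.09 -0.22 -0.04] gap 0.654
t: 6.88
tool_pos: [0.5641, 0.029, 0.2026]
tool_rot: [3.142, 0.0, 1.738]
ft_force: [0.2, -1.5, -0.8]
finger_gap: 0.653
t 6.88 tcp lane mm [53.5 -4.5] z 202.6 yaw -0.01 rp [3.1416 0.    ] F [ 0.22 -1.46 -0.81] gap 0.653
```

```bash
for i in 1 2; do python3 -m crank '[[0.0005,0,0,0,0,0,0.056],[0.001,0,0,0,0,0,0.056],[0.0015,0,0,0,0,0,0.056],[0.0015,0,0,0,0,0,0.056]]';python3 -c "
from h import *
where()"; done
```

```text
t: 7.22
tool_pos: [0.5639, 0.0305, 0.2026]
tool_rot: [3.142, 0.0, 1.739]
ft_force: [0.0, 0.4, -1.0]
finger_gap: 0.654
t 7.22 tcp lane mm [55.  -4.5] z 202.6 yaw -0.01 rp [3.1416 0.    ] F [ 0.02  0.35 -1.01] gap 0.654
t: 7.55
tool_pos: [0.5636, 0.0319, 0.2027]
tool_rot: [-3.142, 0.0, 1.738]
ft_force: [0.1, -1.6, -1.0]
finger_gap: 0.656
t 7.55 tcp lane mm [56.4 -4.6] z 202.7 yaw -0.01 rp [-3.1416e+00  3.0000e-04] F [ 0.11 -1.63 -0.98] gap 0.656
```

```bash
for i in 1; do python3 -m crank '[[0.0005,0,0,0,0,0,0.056],[0.001,0,0,0,0,0,0.056],[0.001,0,0,0,0,0,0.056],[0.001,0,0,0,0,0,0.056]]';python3 -c "
from h import *
where()
from cell import camera; import cv2
c=camera('wrist');a=c['image'][:,:,::-1]
t=camera('top')['image'][:,:,::-1]
cv2.imwrite('pics/f8.png',cv2.resize(t[190:300,200:350],(800,587),interpolation=cv2.INTER_CUBIC)); cv2.imwrite('pics/w8.png',a)"; done
```

```text
t: 7.88
tool_pos: [0.5635, 0.0322, 0.2027]
tool_rot: [-3.141, 0.002, 1.738]
ft_force: [-0.1, -5.0, -0.7]
finger_gap: 0.657
t 7.88 tcp lane mm [56.7 -4.5] z 202.7 yaw -0.07 rp [-3.1412e+00  2.0000e-03] F [-0.11 -4.98 -0.69] gap 0.657
```

View pics/f8.png

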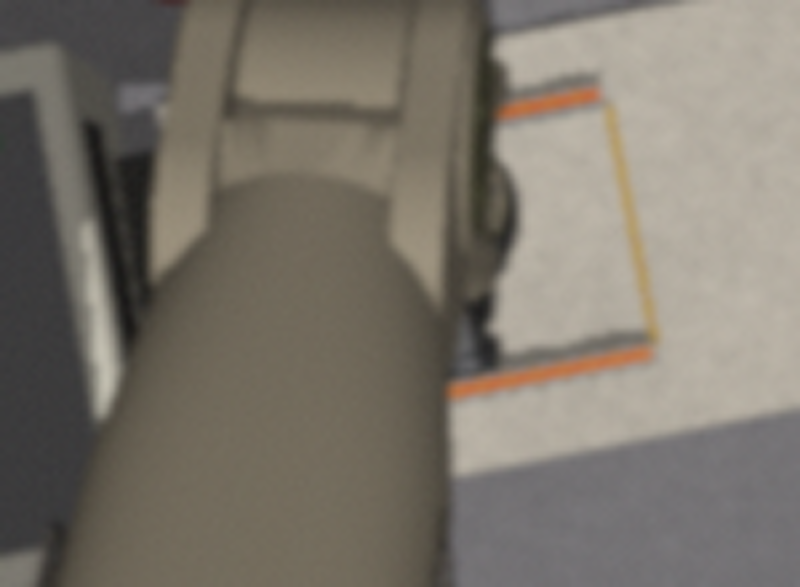

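The arm hides the box in this view. But force rose to 5 N at TCP x = 56.7 mm, where contact with the stop was expected. Back off, rise, and look.

```bash
python3 -m crank '[[-0.006,0,0,0,0,0,0.056],[-0.016,0,0,0,0,0,0.056],[-0.030,0,-0.01,0,0,0,0.056],[-0.045,0,-0.04,0,0,0,0.056],[-0.080,0,-0.07,0,0,0,0.056],[-0.12,0,-0.1,0,0,0,0.056],[-0.15,0,-0.12,0,0,0,0.056],[-0.18,0,-0.12,0,0,0,0.056]]'; python3 -m crank '[[-0.03,0,0,0,0,0,0.056],[-0.06,0,0,0,0,0,0.056],[-0.06,0,0,0,0,0,0.056],[-0.06,0,0,0,0,0,0.056]]'; python3 -c "
from h import *
where()
from cell import camera; import cv2
t=camera('top')['image'][:,:,::-1]
cv2.imwrite('pics/f9.png',cv2.resize(t[165:300,210:410],(800,540),interpolation=cv2.INTER_CUBIC))"
```

```text
t: 8.65
tool_pos: [0.5946, -0.1472, 0.3289]
tool_rot: [3.134, 0.004, 1.739]
ft_force: [1.8, -0.6, 0.3]
finger_gap: 0.658
t: 8.98
tool_pos: [0.6032, -0.2067, 0.3231]
tool_rot: [3.141, 0.0, 1.735]
ft_force: [-0.6, 1.0, 0.2]
finger_gap: 0.66
t 8.98 tcp lane mm [-185.4   -3.7] z 323.1 yaw -0.23 rp [3.1408e+00 1.0000e-04] F [-0.61  0.99  0.2 ] gap 0.66
```

View pics/f9.png

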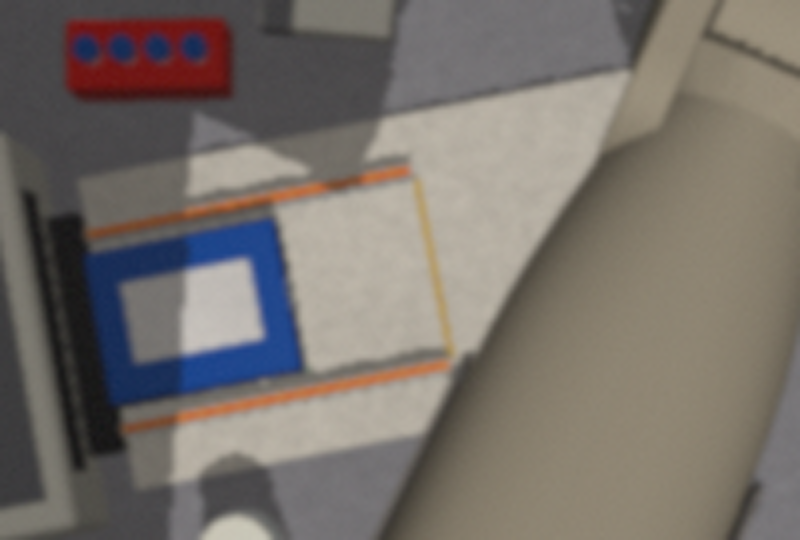

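The box sits against the black stop, with its front edge from (87,253) to (110,405) and its rear from (274,218) to (303,368). Check the fit.

```bash
python3 -c "
from h import *; from cell import camera
c=camera('top'); l=np.load('lane.npy')
cv=lambda p:(p[0]/4-.375+210,p[1]/4-.375+165)
W=[ray(c,cv(p),.046) for p in [(87,253),(274,218),(303,368),(110,405)]]
b,r=fit([(.06,-.048),(-.06,-.048),(-.06,.048),(.06,.048)],W,1.7)
print(rot(l[2]).T@(b[:2]-l[:2]),np.degrees(b[2]-l[2]),r)
W=[ray(c,cv(p),.023) for p in [(89,234),(408,172),(124,428),(449,365)]]
print(fit([(.19,-.062),(-.02,-.062),(.19,.062),(-.02,.062)],W,1.7),l)"
```

```text
[0.12939027 0.00067697] -0.8786195786694888 [[ 0.00050083  0.00168194]
 [ 0.00093288 -0.00108217]
 [-0.00105037 -0.0001267 ]
 [-0.00038334 -0.00047307]]
(array([ 0.56751295, -0.02398669,  1.73301457]), array([[-0.00048713,  0.00284874],
       [ 0.00114653, -0.00364802],
       [-0.00091481,  0.00244441],
       [ 0.0002554 , -0.00164512]])) [ 0.56858049 -0.02446465  1.73873917]
```

```bash
python3 -c "
from cell import ticket
print(ticket.hand_in())"
```

```text
the job is handed in; nothing more can be done
None
```

I pushed the slide box down the lane until it met the rubber stop, then backed the arm clear and handed the job in after about 9 s of the 67 s allowed. I used two spread fingertips on the rear face, kept above rail height.

**Final position:** in the last top view the box measures x = 129.4 mm (home is 130), y = +0.7 mm and 0.9° off the lane, all within the limits. It was pressed home with about 5 N.

**Rails and other objects:** the pictures showed a gap to both rails at each step, but I had no direct reading of rail contact. The rack looked unmoved in the last view. I did not measure the jar, marker or mailer again.

**Disagreements:** my first fit of the lane and my later measurements of the rails differed by 1–2 mm in position and 0.3° in heading. The wrist camera put the box about 1 mm left of the lane's middle. Both are well inside the tolerance.

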